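# Seat the keyed spindle in the tube mixer's pulley hub and hold it home

### The job

Lift the square-headed spindle out of its stand and push its shaft into the pulley hub on top of the mixer drive unit, turning it until the key slips into the keyway. Keep pushing against the ejector spring until the flange sits flush on the hub, and finish still holding it pressed home, because the spring lifts it again when it is let go. Leave the round-headed spindle, the tape roll, the marker and the timer where they are.

Things in the scene. Friction and masses are not known exactly. Their poses are not given: they have to be found in the camera images.
- spindle: loose bare-metal spindle, about 0.16 kg, upright in a hole of the stand. Origin: centre of its flange's underside, z up, +x towards the key. Flange 44 mm diameter, 8 mm thick, with a lug 8 mm wide on the key side (+x) reaching 32 mm from the axis: it shows the key's direction from above. Shaft below: 18 mm diameter, 50 mm long, end tapered over 4 mm. The square grip head is on top
- spindle_head (a point): middle of the spindle's square grip head, 28 x 28 mm (faces square to x and y), which runs from 8 to 50 mm above the spindle's origin; this point is 29 mm above it; axes as the spindle
- spindle_key (a point): point in the plane of the flange's underside, 13 mm from the axis, straight above the key. The key is 6 mm wide, stands out to 13.5 mm from the axis and runs from 5 to 40 mm below this plane, so the last 10 mm of shaft are a plain round pilot
- pulley_hub: metal hub with a toothed belt rim (66 mm diameter, 28 mm high) at its foot, fixed on top of the drive unit; it does not turn or give way. Collar 48 mm diameter, top face 70 mm above its origin. Origin: on the axis at its foot, z up, +x towards the keyway
- hub_mouth (a point): centre of the bore in the hub's flat top face; z up, +x towards the keyway. Bore 20 mm diameter, open deeper than the shaft is long. With the key out of line the spindle stops with its origin 40 mm above this point; fully home its origin is at this point and +x of both agree
- hub_keyway (a point): point over the keyway in the hub's top face, 13 mm from the axis. Keyway 8 mm wide, reaching 15.5 mm from the axis, open at the top and as deep as the bore
- ejector (a joint): travel of the sprung brass ejector piston in the bore (m), 0 = up; its top is then 40 mm below the hub's top face. It is pressed by the shaft over the last 10 mm, resists with about 5 N at first and 10 N when the spindle is home (reads about 0.010), and lifts the let-go spindle about 10 mm
- drive_unit: fixed grey housing 150 x 140 mm, 45 mm high, carrying the hub on the middle of its top. Origin: centre of its underside
- spindle_stand: fixed white stand 80 x 180 mm, 85 mm high: a raised top plate 10 mm thick with two through holes 33 mm in diameter, 50 mm either side of the middle along its y axis; the spindles hang in them by their flanges. Origin: centre of its underside, z up
- round_spindle: the other loose spindle in the stand, not to be used: round head 30 mm diameter and 34 mm high, same round flange without a lug, thinner shaft 12 mm diameter without key. Origin: centre of its flange's underside
- tape_roll: loose tape roll 104 mm diameter, 25 mm high, lying near the front edge on the left; bystander, leave alone
- marker_1: loose felt marker 132 mm long, 14 mm thick, lying at the back on the right, behind the stand; bystander, leave alone
- bench_timer: loose bench timer 82 x 58 x 22 mm, lying at the back in the middle; bystander, leave alone
Not all that is in view belongs to the job. Leave any turquoise look-alike of the spindle alone.

How it is judged:
By the outcome, as a careful person would: the job done as asked, in the order asked, and still so for the second after the job is handed in, while the arm keeps its last pose, push and grip.
It also fails if it takes over 48 s, if anything falls off the work surface, if the arm or the gripper's body presses on something with over 40 N, if the wrist force passes 120 N, or if a joint passes its speed limit or range.

### The arm

A 7-joint arm with a two-finger parallel gripper is mounted at the origin on a cart in front of the work surface, level with it; the furniture and walls round the work are solid. World frame = base frame: x ahead of the robot, y to its left, z up, the work surface at z = 0. Lengths are in mm, angles in rad, forces in N, time in s.
With the tool pointing down it reaches from about 400 to 850 mm from the base axis. Payload 10.4 kg.
Tool frame: the origin (TCP) lies at the very end of the fingers, on their centre line; the grasp point (between the pads) lies 19 mm behind it (manip.grip_point_offset is the distance from the TCP to the grasp point, in mm); z points along the fingers, y is the line along which they close (so a half turn about z gives the same grasp; the last joint's range is limited). The gripper opens to 85 mm and grips with 20 to 120 N. Pads are 22 mm wide; open, the fingers measure 114 mm over their backs; the gripper's body (76 mm by 85 mm) begins 54 mm behind the grasp point. The pads swing forward as they close: fully open they stand 13 mm farther back than shut.
Start: joints at [-1.142, 0.332, -0.065, 1.46, 0.022, 1.35, -0.088], TCP at [272.857, 562.317, 231.338] pointing down, gripper open.
Joint ranges: [-2.6, 2.6], [-0.5, 2.12], [-1.47, 1.34], [0.16, 2.42], [-1.27, 4.41], [0.06, 2.06], [-2.6, 2.6]. Speed limits (rad/s): [2.22, 2.22, 2.79, 2.79, 3.14, 3.14, 3.14].

### API

Orientations are given as [roll, pitch, yaw] about the fixed x, y, z axes, in that order (R = Rz(yaw) Ry(pitch) Rx(roll)).
In Python, from rig import readout, eyes, close_job, manip gives the robot as it stands. The module is installed in compiled form; this text tells all that it offers.
- The arm moves only by the tool move_arm, never from a script. Its argument "deltas" is a list of rows, each an object of numbers: "ax", "ay", "az": the turn, a rotation vector about the world's x, y, z as a fraction of full scale; "tx", "ty", "tz": the shift along the world's x, y, z as a fraction of full scale; "claw": the closure in counts, from 0 (fully open) to 255 (shut). A call has exactly 5 rows; each row shifts and turns the commanded pose from where the row before left it; what a row does not reach is not made up. Full scale, the value 1, is 7.5 cm for a shift and 180 degrees for a turn. A row lasts 1/8 s, in which the tool goes at most 62.5 mm and 10.7 degrees, less where a joint would pass 70% of its speed; a pose out of reach is approached as far as the arm can. A call with a number of a shift or a turn outside -1 to 1 is refused whole. A call with a gripper value outside its range is refused whole. The fingers move at their own pace and stop on an object; "newtons" is the grip in N (left out, the last holds). Time passes only in rows, so rows that do not move let the fingers close, or fill a call up. It gives the time, the measured TCP pose, the force, the opening and the grip force at its end, in the units of the state.
- readout.sense(): the state, without advancing time (a new reading comes with each control period).
- eyes.camera(name): name is "side" or "top" or "wrist"; returns the picture (480x640x3 uint8, red, green, blue); there is no depth.
- eyes.calibration(name): a dict with "fx", "fy", "cx", "cy" (pixels), "extrinsics" (4x4, takes a point from camera to world coordinates); the wrist camera has in their place "T_tool_cam" (4x4, takes a point from camera to tool coordinates, whose origin is the TCP and whose axes are the flange's). Camera axes: x right, y up, looking along -z (the intrinsics and any distortion apply to the point x, -y, -z); pixel columns grow to the right and rows downward; lengths in mm; the calibration is good to about 2 mm. A picture is of the moment at which its call begins: read the wrist's pose just before it. calibration takes no time and is no camera call.
- close_job(): hands the job in; it is judged then, once.
Trained networks look in the newest picture that a camera, given by its name, has taken for a name from the list of things; names that differ only in an ending like _2 or _b are one class to them, and where a whole thing is asked for, a point or a joint stands for the part that bears it (a point fixed in the world has none). Each returns a list of dicts, best first, with "conf" (0 to 1); they miss things now and then, are a little off and sometimes report something else, mostly with a low value. They report only what shows in the picture. A call takes as long as a camera call. They do not tell look-alikes from the thing itself.
- eyes.search_frame(camera, name): "at" ([x, y, z] in mm, in world coordinates, good to about 4 mm: the middle of the surface that is visible of it).
The state is a dict: "time": time; "qpos": joint angles; "joint_velocities": joint speeds; "effort": joint torques, N m; "tool_pos": TCP position; "tool_rot": TCP orientation; "contact_force": force on the tool from outside, world axes, zero at the start; "moment": the same for the moment, N m; "finger_gap": finger opening in mm; "gripper_force": force on a finger pad.
Only numpy, scipy, OpenCV 4.12 (cv2) and the standard library are available. Lean on these libraries where they do the work, as an engineer would, in place of code of your own. Each camera call takes 0.05 s, during which the arm holds its last target. There are 200 camera calls.

## Working session

There is one attempt and no reset: what is moved stays moved. The work goes in short steps, Python scripts to look and compute and a tool call to move; the robot and the scene stay as the last step left them, time stands still between calls to the robot, and variables do not carry over. Pictures are saved under pics/ and viewed, at most 10 in all, crops included, and the job is handed in when it is done.

Besides the shell and the picture viewer there is one more tool, called after ">>>" as name(argument=value, ...) on one line, values as JSON. move_arm: Moves the arm, as the interface text tells. Shift numbers are shares of 7.5 cm and turn numbers shares of 180 degrees, none past 1 either way. Its arguments: {"type":"object","properties":{"deltas":{"type":"array","items":{"type":"object","properties":{"ax":{"type":"number"},"ay":{"type":"number"},"az":{"type":"number"},"tx":{"type":"number"},"ty":{"type":"number"},"tz":{"type":"number"},"claw":{"type":"number"}}}},"newtons":{"type":"number"}},"required":["deltas"]}

```bash
mkdir -p pics
cat > h.py <<'E'
import numpy as np, cv2
from rig import readout, eyes, manip
def snap(cam,fn,crop=None,scale=1):
    im=eyes.camera(cam)[:,:,::-1].copy()
    if crop: x0,y0,x1,y1=crop; im=im[y0:y1,x0:x1]
    if scale!=1: im=cv2.resize(im,None,fx=scale,fy=scale,interpolation=cv2.INTER_CUBIC)
    cv2.imwrite('pics/'+fn,im); return im
def ext(cam,pos=None,R=None):
    c=eyes.calibration(cam)
    if cam=='wrist':
        s=readout.sense(); T=np.eye(4); from scipy.spatial.transform import Rotation as Ro
        T[:3,:3]=Ro.from_euler('xyz',s['tool_rot']).as_matrix(); T[:3,3]=s['tool_pos']
        return c,T@np.array(c['T_tool_cam'])
    return c,np.array(c['extrinsics'])
def ray(cam,u,v,z,E=None):
    c,X=ext(cam) if E is None else E
    d=np.array([(u-c['cx'])/c['fx'],-(v-c['cy'])/c['fy'],-1.]); d=X[:3,:3]@d; o=X[:3,3]
    return o+d*(z-o[2])/d[2]
def proj(cam,p,E=None):
    c,X=ext(cam) if E is None else E
    q=np.linalg.inv(X)@np.append(p,1); return c['cx']+c['fx']*q[0]/-q[2], c['cy']-c['fy']*q[1]/-q[2]
E
python3 - <<'E'
from h import *
for cam in('top','side'):
    snap(cam,cam+'0.png')
    for n in('spindle','spindle_head','spindle_key','pulley_hub','hub_mouth','hub_keyway','spindle_stand','round_spindle'):
        for r in eyes.search_frame(cam,n)[:3]:
            p=np.array(r['at']); print(cam,n,round(r['conf'],2),p.round(),np.round(proj(cam,p)))
print(readout.sense()); print({k:v for k,v in eyes.calibration('top').items()}); print(eyes.calibration('wrist'),manip.grip_point_offset)
E
```

```text
top spindle 0.72 [ 472. -190.  124.] [420. 247.]
top spindle 0.71 [ 366. -187.   92.] [418. 292.]
top spindle 0.63 [493. -88.  96.] [375. 239.]
top spindle_head 0.84 [492. -94.  98.] [378. 240.]
top spindle_head 0.8 [ 367. -184.   91.] [416. 292.]
top spindle_head 0.53 [ 475. -189.  124.] [419. 246.]
top spindle_key 0.87 [ 476. -193.  124.] [421. 245.]
top spindle_key 0.72 [494. -89.  92.] [376. 239.]
top spindle_key 0.62 [ 365. -188.   94.] [418. 293.]
top pulley_hub 0.74 [544. 135.  88.] [283. 220.]
top pulley_hub 0.17 [380. 386.  24.] [184. 289.]
top hub_mouth 0.57 [546. 136.  90.] [283. 219.]
top hub_keyway 0.64 [549. 131.  86.] [284. 218.]
top spindle_stand 0.66 [ 480. -243.   82.] [439. 245.]
side spindle 0.65 [ 498. -104.   76.] [296. 312.]
side spindle 0.62 [ 480. -203.  117.] [282. 340.]
side spindle_head 0.92 [ 494. -104.   75.] [294. 312.]
side spindle_head 0.72 [ 484. -207.  117.] [284. 343.]
side spindle_head 0.62 [ 371. -195.   72.] [220. 353.]
side spindle_key 0.87 [ 480. -206.  115.] [282. 343.]
side spindle_key 0.86 [ 376. -201.   75.] [222. 355.]
side spindle_key 0.
[... 1427 characters left out ...]
7016e-03, -6.75687940e-03,
         5.84885213e+01],
       [-7.56319205e-03,  1.46638539e-01,  9.89161229e-01,
         1.49818834e+03],
       [ 0.00000000e+00,  0.00000000e+00,  0.00000000e+00,
         1.00000000e+00]])}
{'fx': 380.116439956161, 'fy': 380.116439956161, 'cx': 314.60853756539115, 'cy': 236.50261535822838, 'T_tool_cam': array([[ 9.26977683e-04,  9.49426382e-01,  3.13988352e-01,
         8.07134804e+01],
       [ 9.99999202e-01, -6.10685853e-04, -1.10569606e-03,
        -4.03941258e-01],
       [-8.58028765e-04,  3.13989126e-01, -9.49426191e-01,
        -1.41503455e+02],
       [ 0.00000000e+00,  0.00000000e+00,  0.00000000e+00,
         1.00000000e+00]])} 18.700000000000003
```

Run:
```python
import cv2
a=cv2.imread('pics/top0.png')[190:340,240:500]
cv2.imwrite('pics/top0c.png',cv2.resize(a,None,fx=3,fy=3,interpolation=cv2.INTER_CUBIC))
```

```text
(no output)
```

View pics/top0c.png

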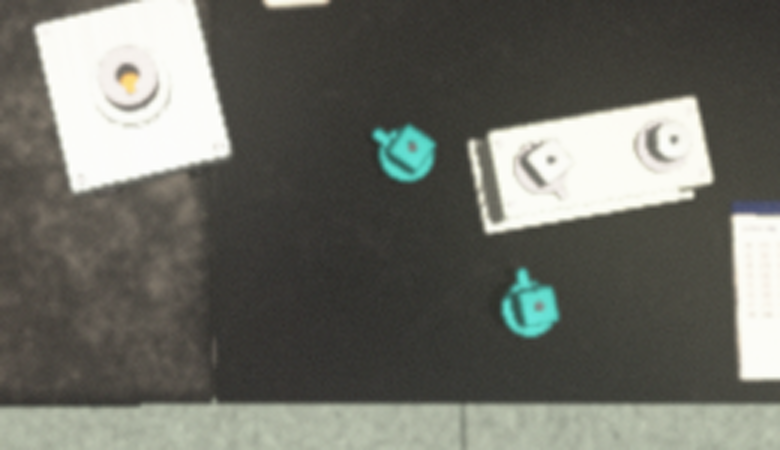

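View pics/side0.png

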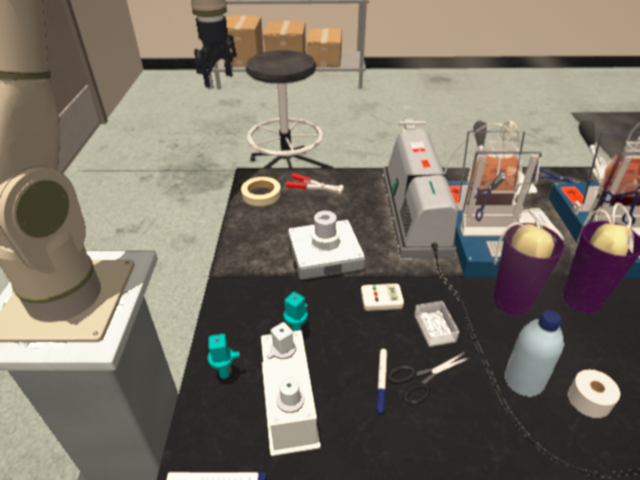

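Candidates in the top picture are turquoise at (376,239), turquoise at (417,292), and a bare-metal square head with a lug in the stand at (421,244). The metal one fits the description; the round-headed one is at (461,237). The side view agrees: metal square head at (283,338), hub at (325,230). I'll go past the hub first and look from close by.

>>> move_arm(deltas=[{"tx": 0.364, "ty": -0.576, "tz": 0.02, "az": -0.028, "claw": 0}, {"tx": 0.364, "ty": -0.576, "tz": 0.02, "az": -0.028, "claw": 0}, {"tx": 0.364, "ty": -0.576, "tz": 0.02, "az": -0.028, "claw": 0}, {"tx": 0.364, "ty": -0.576, "tz": 0.02, "az": -0.028, "claw": 0}, {"tx": 0.364, "ty": -0.576, "tz": 0.02, "az": -0.028, "claw": 0}])

```text
schema error: expected keys ax, ay, az, tx, ty, tz, claw
```

>>> move_arm(deltas=[{"tx": 0.364, "ty": -0.576, "tz": 0.02, "az": -0.028, "claw": 0}, {"tx": 0.364, "ty": -0.576, "tz": 0.02, "az": -0.028, "claw": 0}, {"tx": 0.364, "ty": -0.576, "tz": 0.02, "az": -0.028, "claw": 0}, {"tx": 0.364, "ty": -0.576, "tz": 0.02, "az": -0.028, "claw": 0}, {"tx": 0.364, "ty": -0.576, "tz": 0.02, "az": -0.028, "claw": 0}])

```text
schema error: expected keys ax, ay, az, tx, ty, tz, claw
```

>>> move_arm(deltas=[{"claw": 0}, {"claw": 0}, {"claw": 0}, {"claw": 0}, {"claw": 0}])

```text
schema error: expected keys ax, ay, az, tx, ty, tz, claw
```

```bash
cat >> h.py <<'E'
def shot(fn,names,zref=None):
    E=ext('wrist'); im=snap('wrist',fn)
    s=readout.sense(); print(s['time'],s['tool_pos'].round(1),s['tool_rot'].round(4),s['qpos'].round(2))
    for n in names:
        for r in eyes.search_frame('wrist',n)[:3]:
            p=np.array(r['at']); print(n,round(r['conf'],2),p.round(1),np.round(proj('wrist',p,E)))
    np.savez('pics/'+fn[:-4]+'.npz',X=E[1]); return im,E
E
python3 - <<'E'
from h import *
shot('hub1.png',['pulley_hub','hub_mouth','hub_keyway'])
E
```

```text
0.95 [272.9 562.3 231.4] [ 3.1415 -0.      2.6898] [-1.14  0.33 -0.06  1.46  0.02  1.35 -0.09]
```

View pics/hub1.png

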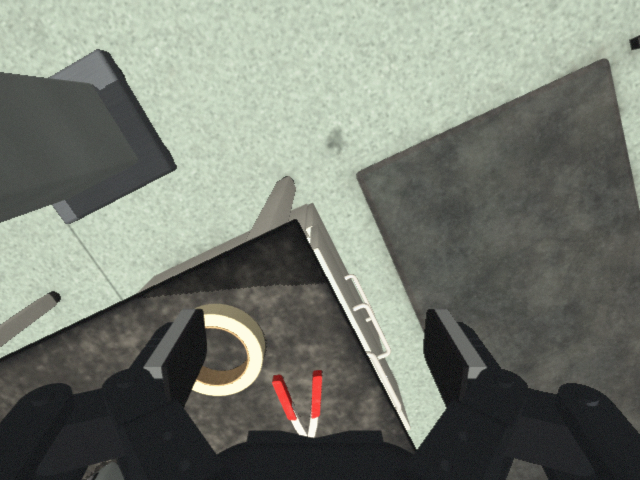

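The arm has not moved: the picture still shows the start pose, with the tape roll at (230,350). Every row needs all seven keys.

>>> move_arm(deltas=[{"ax": 0, "ay": 0, "az": -0.028, "tx": 0.364, "ty": -0.576, "tz": 0.02, "claw": 0}, {"ax": 0, "ay": 0, "az": -0.028, "tx": 0.364, "ty": -0.576, "tz": 0.02, "claw": 0}, {"ax": 0, "ay": 0, "az": -0.028, "tx": 0.364, "ty": -0.576, "tz": 0.02, "claw": 0}, {"ax": 0, "ay": 0, "az": -0.028, "tx": 0.364, "ty": -0.576, "tz": 0.02, "claw": 0}, {"ax": 0, "ay": 0, "az": -0.028, "tx": 0.364, "ty": -0.576, "tz": 0.02, "claw": 0}])

```text
time: 1.72
tool_pos: [410.1, 344.8, 239.1]
tool_rot: [3.141, -0.0, 2.247]
contact_force: [0.1, 0.2, -0.2]
finger_gap: 85.3
gripper_force: 0.0
```

>>> move_arm(deltas=[{"ax": 0, "ay": 0, "az": -0.028, "tx": 0.364, "ty": -0.576, "tz": 0.02, "claw": 0}, {"ax": 0, "ay": 0, "az": -0.028, "tx": 0.364, "ty": -0.576, "tz": 0.02, "claw": 0}, {"ax": 0, "ay": 0, "az": -0.028, "tx": 0.364, "ty": -0.576, "tz": 0.02, "claw": 0}, {"ax": 0, "ay": 0, "az": -0.028, "tx": 0.364, "ty": -0.576, "tz": 0.02, "claw": 0}, {"ax": 0, "ay": 0, "az": 0, "tx": 0.0, "ty": 0, "tz": 0, "claw": 0}])

```text
time: 2.35
tool_pos: [520.5, 169.1, 245.2]
tool_rot: [3.141, 0.001, 1.89]
contact_force: [-0.0, 0.6, 0.0]
finger_gap: 85.4
gripper_force: 0.0
```

Run:
```python
from h import *
shot('hub2.png',['pulley_hub','hub_mouth','hub_keyway'])
```

```text
2.4 [519.3 171.9 245. ] [3.1413e+00 2.0000e-04 1.8947e+00] [-0.68  0.15  0.31  1.67 -0.05  1.33 -0.04]
pulley_hub 0.84 [551.9 147.2  97.6] [343. 254.]
hub_mouth 0.76 [549.5 148.7 101.7] [341. 254.]
hub_mouth 0.5 [668.6   3.5  15.5] [391. 368.]
hub_keyway 0.65 [547.9 146.7 103. ] [338. 256.]
```

View pics/hub2.png

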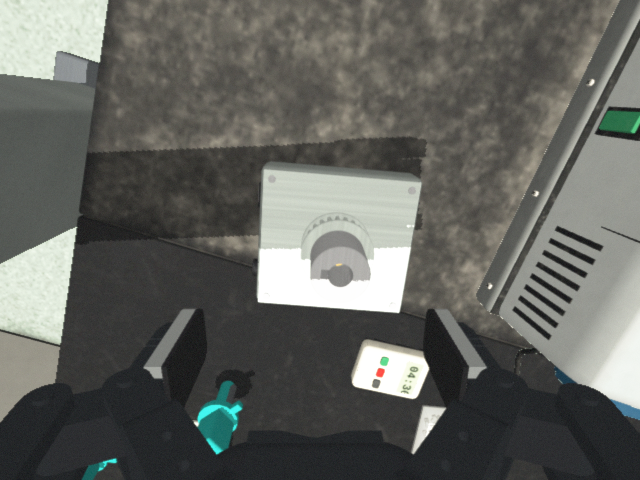

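Run:
```python
import cv2
a=cv2.imread('pics/hub2.png')[215:305,290:395]
cv2.imwrite('pics/hub2c.png',cv2.resize(a,None,fx=6,fy=6,interpolation=cv2.INTER_CUBIC))
```

```text
(no output)
```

View pics/hub2c.png

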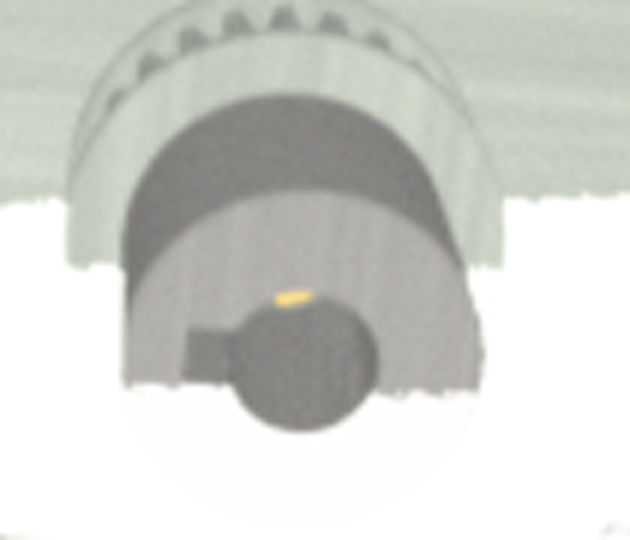

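The bore centre is at (340.7,275.0) and the keyway runs left to its end at (320.7,274.1). I'll turn that into world coordinates.

Run:
```python
from h import *
E=(eyes.calibration('wrist'),np.load('pics/hub2.npz')['X'])
c=ray('wrist',340.7,275.0,115,E);k=ray('wrist',320.7,274.1,115,E);d=k-c
print(c,k,np.linalg.norm(d),np.degrees(np.arctan2(d[1],d[0])))
# drive-unit edges: corners of housing top z=45
P=[ray('wrist',u,v,45,E) for u,v in((265,163),(419,173),(400,312),(258,302))]
for a,b in zip(P,P[1:]+P[:1]): d=b-a; print(a.round(),np.linalg.norm(d).round(),np.degrees(np.arctan2(d[1],d[0])).round(1))
print(np.mean(P,0))
c=ray('top',421.7,243.3,135);l=ray('top',426.7,254,93);f=ray('top',420.5,246,93);print(c,l,f)
```

```text
[552.74744603 136.50325285 115.        ] [537.71182817 132.33122995 115.        ] 15.603704030968752 -164.4919430116847
[467. 190.  45.] 138.0 14.6
[601. 225.  45.] 141.0 -74.5
[638.  89.  45.] 144.0 -166.2
[499.  54.  45.] 139.0 103.1
[551.36556609 139.33462103  45.        ]
[ 478.43908268 -192.40318319  135.        ] [ 457.61227722 -211.29219608   93.        ] [ 477.06469016 -197.03064744   93.        ]
```

>>> move_arm(deltas=[{"ax": 0, "ay": 0, "az": 0.012, "tx": -0.068, "ty": -0.613, "tz": 0, "claw": 0}, {"ax": 0, "ay": 0, "az": 0.012, "tx": -0.068, "ty": -0.613, "tz": 0, "claw": 0}, {"ax": 0, "ay": 0, "az": 0.012, "tx": -0.068, "ty": -0.613, "tz": 0, "claw": 0}, {"ax": 0, "ay": 0, "az": 0.012, "tx": -0.068, "ty": -0.613, "tz": 0, "claw": 0}, {"ax": 0, "ay": 0, "az": 0.012, "tx": -0.068, "ty": -0.613, "tz": 0, "claw": 0}])

```text
time: 3.18
tool_pos: [492.8, -56.4, 245.0]
tool_rot: [3.141, -0.0, 2.091]
contact_force: [0.7, 0.6, 0.2]
finger_gap: 85.5
gripper_force: 0.0
```

>>> move_arm(deltas=[{"ax": 0, "ay": 0, "az": 0.012, "tx": -0.068, "ty": -0.613, "tz": 0, "claw": 0}, {"ax": 0, "ay": 0, "az": 0.012, "tx": -0.068, "ty": -0.613, "tz": 0, "claw": 0}, {"ax": 0, "ay": 0, "az": 0.012, "tx": -0.068, "ty": -0.613, "tz": 0, "claw": 0}, {"ax": 0, "ay": 0, "az": 0, "tx": 0, "ty": 0, "tz": 0, "claw": 0}, {"ax": 0, "ay": 0, "az": 0, "tx": 0, "ty": 0, "tz": 0, "claw": 0}])

```text
time: 3.8
tool_pos: [478.2, -192.7, 244.7]
tool_rot: [3.141, -0.001, 2.202]
contact_force: [-0.5, 0.8, -0.6]
finger_gap: 85.2
gripper_force: 0.0
```

Run:
```python
from h import *
im,E=shot('sp1.png',['spindle','spindle_head','spindle_key'])
u,v=map(int,proj('wrist',np.array([478,-196,115.]),E)); print(u,v)
x0,y0=max(0,u-65),max(0,v-50)
a=im[y0:y0+100,x0:x0+130]; print(x0,y0)
cv2.imwrite('pics/sp1c.png',cv2.resize(a,None,fx=6,fy=6,interpolation=cv2.INTER_CUBIC))
```

```text
3.85 [ 478.3 -192.4  244.7] [ 3.1412e+00 -5.0000e-04  2.2024e+00] [-0.29  0.07  0.62  1.76 -0.04  1.33  0.97]
spindle 0.88 [ 470.6 -191.6  131.7] [307. 224.]
spindle 0.67 [ 378.3 -184.6   95.8] [212. 132.]
spindle 0.61 [487.2 -94.8  97.2] [404. 121.]
spindle_head 0.68 [ 369.5 -181.4   98.3] [203. 122.]
spindle_head 0.62 [486.9 -94.3  95.1] [404. 120.]
spindle_head 0.55 [ 470.7 -196.2  132.2] [303. 230.]
spindle_key 0.82 [ 473.3 -191.3  131.8] [310. 226.]
spindle_key 0.79 [ 373.1 -187.3  101.1] [202. 132.]
spindle_key 0.65 [495.9 -94.3  99.9] [415. 128.]
311 228
246 178
```

View pics/sp1c.png

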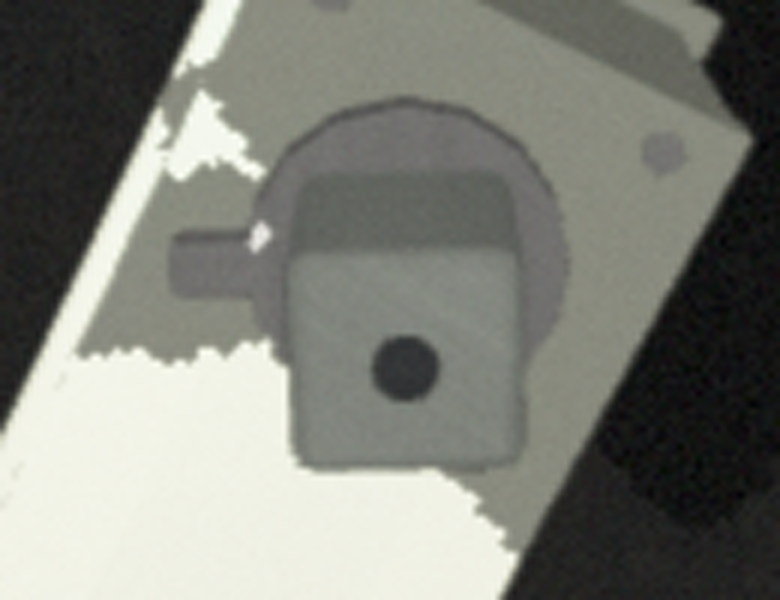

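Bare metal, square head and lug: this is the right spindle. Head-top centre is at about (313.3,238.0), lug tip at (274.3,221.8).

Run:
```python
from h import *
E=(eyes.calibration('wrist'),np.load('pics/sp1.npz')['X'])
f=lambda x,y,z: ray('wrist',246+x/6-.4,178+y/6-.4,z,E)
ang=lambda d: np.degrees(np.arctan2(d[1],d[0]))
h=f(405,368,135); m=f(407,357,135); l=f(169,265,93); 
print(h,m,l,np.linalg.norm((l-m)[:2]),ang(l-m),ang(l-h))
TL,TR,BR,BL=f(288,250,135),f(522,248,135),f(525,462,135),f(293,466,135)
for a,b in((TR,TL),(BR,BL),(TL,BL),(TR,BR)): print(np.linalg.norm(b-a),ang(b-a))
print('lug edges',ang(f(180,298,93)-f(250,298,93)),ang(f(180,233,93)-f(250,232,93)),'flange',(f(252,265,93)+f(568,265,93))/2)
```

```text
[ 479.75224304 -196.73328402  135.        ] [ 479.14544329 -195.50804771  135.        ] [ 453.96435168 -215.11816133   93.        ] 31.91620169476251 -142.0898451975965 -144.5139136220193
26.743145006175368 -143.3130493414318
27.355726674938495 -142.769365514641
26.425103914536194 -53.52004343023916
26.170440038265962 -52.183535811645356
lug edges -143.8221873745062 -142.97389538923284 flange [ 479.96946683 -196.10019915   93.        ]
```

>>> move_arm(deltas=[{"ax": 0, "ay": 0, "az": 0.003, "tx": 0.017, "ty": -0.052, "tz": -0.5, "claw": 0}, {"ax": 0, "ay": 0, "az": 0, "tx": 0, "ty": 0, "tz": -0.5, "claw": 0}, {"ax": 0, "ay": 0, "az": 0, "tx": 0, "ty": 0, "tz": -0.5, "claw": 0}, {"ax": 0, "ay": 0, "az": 0, "tx": 0, "ty": 0, "tz": -0.3, "claw": 0}, {"ax": 0, "ay": 0, "az": 0, "tx": 0, "ty": 0, "tz": -0.147, "claw": 0}])

```text
time: 4.62
tool_pos: [478.7, -197.3, 97.7]
tool_rot: [-3.141, -0.001, 2.21]
contact_force: [-0.6, -0.3, 1.1]
finger_gap: 85.5
gripper_force: 0.0
```

>>> move_arm(deltas=[{"ax": 0, "ay": 0, "az": 0, "tx": 0, "ty": 0, "tz": 0, "claw": 130}, {"ax": 0, "ay": 0, "az": 0, "tx": 0, "ty": 0, "tz": 0, "claw": 130}, {"ax": 0, "ay": 0, "az": 0, "tx": 0, "ty": 0, "tz": 0, "claw": 130}, {"ax": 0, "ay": 0, "az": 0, "tx": 0, "ty": 0, "tz": 0, "claw": 130}, {"ax": 0, "ay": 0, "az": 0, "tx": 0, "ty": 0, "tz": 0, "claw": 130}], newtons=30)

```text
time: 5.25
tool_pos: [479.2, -198.2, 99.0]
tool_rot: [3.141, 0.0, 2.209]
contact_force: [-0.4, 0.1, 0.3]
finger_gap: 41.8
gripper_force: 0.0
```

>>> move_arm(deltas=[{"ax": 0, "ay": 0, "az": 0, "tx": 0.005, "ty": 0.025, "tz": 0, "claw": 130}, {"ax": 0, "ay": 0, "az": 0, "tx": 0, "ty": 0, "tz": 0, "claw": 255}, {"ax": 0, "ay": 0, "az": 0, "tx": 0, "ty": 0, "tz": 0, "claw": 255}, {"ax": 0, "ay": 0, "az": 0, "tx": 0, "ty": 0, "tz": 0, "claw": 255}, {"ax": 0, "ay": 0, "az": 0, "tx": 0, "ty": 0, "tz": 0, "claw": 255}], newtons=80)

```text
time: 5.88
tool_pos: [479.6, -196.2, 99.0]
tool_rot: [3.141, 0.0, 2.209]
contact_force: [0.0, 1.3, 5.4]
finger_gap: 27.2
gripper_force: 78.9
```

>>> move_arm(deltas=[{"ax": 0, "ay": 0, "az": 0, "tx": 0, "ty": 0, "tz": 0.1, "claw": 255}, {"ax": 0, "ay": 0, "az": 0, "tx": 0, "ty": 0, "tz": 0.3, "claw": 255}, {"ax": 0, "ay": 0, "az": 0, "tx": 0, "ty": 0, "tz": 0.4, "claw": 255}, {"ax": 0, "ay": 0, "az": 0, "tx": 0, "ty": 0, "tz": 0.45, "claw": 255}, {"ax": 0, "ay": 0, "az": 0, "tx": 0, "ty": 0, "tz": 0.43, "claw": 255}])

```text
time: 6.5
tool_pos: [478.9, -196.5, 225.9]
tool_rot: [-3.141, -0.0, 2.209]
contact_force: [-0.4, 0.8, -1.4]
finger_gap: 27.2
gripper_force: 78.6
```

>>> move_arm(deltas=[{"ax": 0, "ay": 0, "az": -0.012, "tx": 0.1, "ty": 0.36, "tz": 0, "claw": 255}, {"ax": 0, "ay": 0, "az": -0.012, "tx": 0.1, "ty": 0.36, "tz": 0, "claw": 255}, {"ax": 0, "ay": 0, "az": -0.012, "tx": 0.1, "ty": 0.36, "tz": 0, "claw": 255}, {"ax": 0, "ay": 0, "az": -0.012, "tx": 0.1, "ty": 0.36, "tz": 0, "claw": 255}, {"ax": 0, "ay": 0, "az": -0.012, "tx": 0.1, "ty": 0.36, "tz": 0, "claw": 255}])

```text
time: 7.12
tool_pos: [516.7, -60.7, 224.8]
tool_rot: [-3.141, -0.0, 2.019]
contact_force: [0.4, -0.6, -2.2]
finger_gap: 26.9
gripper_force: 78.6
```

>>> move_arm(deltas=[{"ax": 0, "ay": 0, "az": -0.012, "tx": 0.1, "ty": 0.36, "tz": 0, "claw": 255}, {"ax": 0, "ay": 0, "az": -0.012, "tx": 0.1, "ty": 0.36, "tz": 0, "claw": 255}, {"ax": 0, "ay": 0, "az": -0.012, "tx": 0.1, "ty": 0.36, "tz": 0, "claw": 255}, {"ax": 0, "ay": 0, "az": -0.012, "tx": 0.1, "ty": 0.36, "tz": 0, "claw": 255}, {"ax": 0, "ay": 0, "az": -0.012, "tx": 0.1, "ty": 0.36, "tz": 0, "claw": 255}])

```text
time: 7.75
tool_pos: [554.3, 74.2, 224.7]
tool_rot: [-3.141, 0.0, 1.831]
contact_force: [-0.4, -0.2, -0.9]
finger_gap: 27.6
gripper_force: 78.6
```

>>> move_arm(deltas=[{"ax": 0, "ay": 0, "az": 0, "tx": 0, "ty": 0, "tz": 0, "claw": 255}, {"ax": 0, "ay": 0, "az": 0, "tx": 0, "ty": 0, "tz": 0, "claw": 255}, {"ax": 0, "ay": 0, "az": 0, "tx": 0, "ty": 0, "tz": 0, "claw": 255}, {"ax": 0, "ay": 0, "az": 0, "tx": 0, "ty": 0, "tz": 0, "claw": 255}, {"ax": 0, "ay": 0, "az": 0, "tx": 0, "ty": 0, "tz": 0, "claw": 255}])

```text
time: 8.38
tool_pos: [554.4, 73.3, 224.9]
tool_rot: [3.141, -0.0, 1.832]
contact_force: [-0.3, 1.9, -2.4]
finger_gap: 26.9
gripper_force: 78.7
```

Run:
```python
from h import *
im,E=shot('hub3.png',['hub_mouth','pulley_hub'])
x0,y0,w,h=240,180,160,120
u,v=map(int,proj('wrist',np.array([552.7,136.5,115.]),E)); print(u,v)
x0,y0=max(0,u-55),max(0,v-40); print(x0,y0)
a=cv2.resize(im[y0:y0+80,x0:x0+110],None,fx=6,fy=6,interpolation=cv2.INTER_CUBIC)
b=cv2.resize(im[v:480,180:460],None,fx=2,fy=2); b=b[:,:660]; b=cv2.resize(b,(400,int(b.shape[0]*400/b.shape[1])))
cv2.imwrite('pics/hub3c.png',a); print(a.shape); cv2.imwrite('pics/hub3full.png',im)
```

```text
8.425 [554.4  73.5 224.9] [ 3.1414e+00 -1.0000e-04  1.8319e+00] [-0.6   0.19  0.44  1.67 -0.09  1.3   0.12]
hub_mouth 0.85 [553.3 138.8 113.7] [339. 139.]
337 142
282 102
(480, 660, 3)
```

View pics/hub3.png

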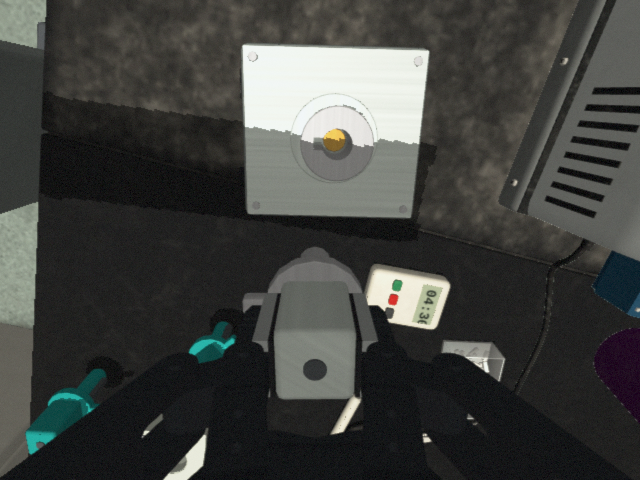

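View pics/hub3c.png

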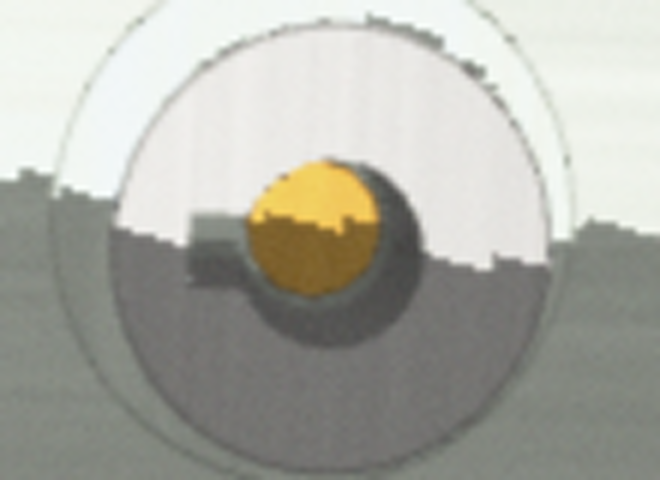

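Run:
```python
from h import *
E=(eyes.calibration('wrist'),np.load('pics/hub3.npz')['X'])
ang=lambda d: np.degrees(np.arctan2(d[1],d[0]))
c=ray('wrist',337.0,143.3,115,E);k=ray('wrist',313.3,143.2,115,E);d=k-c
print(c,np.linalg.norm(d),ang(d))
P=[ray('wrist',u,v,45,E) for u,v in((243,44),(429,48),(417,219),(246,214))]
for a,b in zip(P,P[1:]+P[:1]): d=b-a; print(np.linalg.norm(d).round(),ang(d).round(1))
print(np.mean(P,0))
h=ray('wrist',314.6,369,260.9,E); l=ray('wrist',243,304,218.9,E); print(h,l,ang(l-h),np.linalg.norm((l-h)[:2]))
print('tcp px',proj('wrist',np.array([554.4,73.5,260.9]),E),np.degrees(1.8319)+90-360)
print(ang(ray('wrist',276,398,260.9,E)-ray('wrist',354,397,260.9,E)))
```

```text
[552.54325376 135.65868985 115.        ] 15.270274481543318 -165.23911699936212
142.0 13.9
136.0 -74.0
150.0 -166.7
134.0 102.7
[553.93029916 135.51694739  45.        ]
[554.37573843  72.83619893 260.9       ] [524.02015772  66.12202161 218.9       ] -167.52787576350684 31.089249872363894
tcp px (np.float64(315.19206486855757), np.float64(367.38165807376527)) -165.0398615099845
-164.1224974986632
```

Hub centre is at about (552.6,136.2) and the keyway points at -165.1°; the key in hand is at -165.0°. I'll move over the hub.

>>> move_arm(deltas=[{"ax": 0, "ay": 0, "az": 0, "tx": -0.008, "ty": 0.28, "tz": 0, "claw": 255}, {"ax": 0, "ay": 0, "az": 0, "tx": -0.008, "ty": 0.28, "tz": 0, "claw": 255}, {"ax": 0, "ay": 0, "az": 0, "tx": -0.008, "ty": 0.278, "tz": 0, "claw": 255}, {"ax": 0, "ay": 0, "az": 0, "tx": 0, "ty": 0, "tz": -0.26, "claw": 255}, {"ax": 0, "ay": 0, "az": 0, "tx": 0, "ty": 0, "tz": -0.26, "claw": 255}])

```text
time: 9.15
tool_pos: [552.5, 138.5, 185.3]
tool_rot: [3.141, -0.0, 1.834]
contact_force: [0.5, -0.2, -2.2]
finger_gap: 27.5
gripper_force: 78.8
```

>>> move_arm(deltas=[{"ax": 0, "ay": 0, "az": 0, "tx": 0, "ty": 0, "tz": 0, "claw": 255}, {"ax": 0, "ay": 0, "az": 0, "tx": 0, "ty": 0, "tz": 0, "claw": 255}, {"ax": 0, "ay": 0, "az": 0, "tx": 0, "ty": 0, "tz": -0.02, "claw": 255}, {"ax": 0, "ay": 0, "az": 0, "tx": 0, "ty": 0, "tz": 0, "claw": 255}, {"ax": 0, "ay": 0, "az": 0, "tx": 0, "ty": 0, "tz": 0, "claw": 255}])

```text
time: 9.78
tool_pos: [552.7, 136.6, 184.6]
tool_rot: [3.141, -0.0, 1.832]
contact_force: [0.1, 0.1, -1.3]
finger_gap: 27.3
gripper_force: 78.7
```

>>> move_arm(deltas=[{"ax": 0, "ay": 0, "az": 0, "tx": 0, "ty": 0, "tz": -0.04, "claw": 255}, {"ax": 0, "ay": 0, "az": 0, "tx": 0, "ty": 0, "tz": -0.04, "claw": 255}, {"ax": 0, "ay": 0, "az": 0, "tx": 0, "ty": 0, "tz": -0.04, "claw": 255}, {"ax": 0, "ay": 0, "az": 0, "tx": 0, "ty": 0, "tz": 0, "claw": 255}, {"ax": 0, "ay": 0, "az": 0, "tx": 0, "ty": 0, "tz": 0, "claw": 255}])

```text
time: 10.4
tool_pos: [552.6, 136.5, 175.3]
tool_rot: [3.141, 0.0, 1.832]
contact_force: [-0.2, 1.0, -2.0]
finger_gap: 27.1
gripper_force: 78.7
```

>>> move_arm(deltas=[{"ax": 0, "ay": 0, "az": 0, "tx": 0, "ty": 0, "tz": -0.03, "claw": 255}, {"ax": 0, "ay": 0, "az": 0, "tx": 0, "ty": 0, "tz": -0.03, "claw": 255}, {"ax": 0, "ay": 0, "az": 0, "tx": 0, "ty": 0, "tz": -0.03, "claw": 255}, {"ax": 0, "ay": 0, "az": 0, "tx": 0, "ty": 0, "tz": -0.02, "claw": 255}, {"ax": 0, "ay": 0, "az": 0, "tx": 0, "ty": 0, "tz": 0, "claw": 255}])

```text
time: 11.02
tool_pos: [552.5, 136.5, 166.9]
tool_rot: [-3.141, 0.0, 1.832]
contact_force: [0.1, -0.0, -1.7]
finger_gap: 26.7
gripper_force: 78.7
```

>>> move_arm(deltas=[{"ax": 0, "ay": 0, "az": 0, "tx": 0, "ty": 0, "tz": -0.03, "claw": 255}, {"ax": 0, "ay": 0, "az": 0, "tx": 0, "ty": 0, "tz": -0.03, "claw": 255}, {"ax": 0, "ay": 0, "az": 0, "tx": 0, "ty": 0, "tz": -0.03, "claw": 255}, {"ax": 0, "ay": 0, "az": 0, "tx": 0, "ty": 0, "tz": -0.03, "claw": 255}, {"ax": 0, "ay": 0, "az": 0, "tx": 0, "ty": 0, "tz": 0, "claw": 255}])

```text
time: 11.65
tool_pos: [552.5, 136.5, 157.8]
tool_rot: [-3.141, 0.0, 1.832]
contact_force: [-0.4, -0.0, -2.2]
finger_gap: 27.3
gripper_force: 78.7
```

The key is in the keyway with no extra force. I'll go down to the piston (it meets the shaft at TCP ≈139).

>>> move_arm(deltas=[{"ax": 0, "ay": 0, "az": 0, "tx": 0, "ty": 0, "tz": -0.06, "claw": 255}, {"ax": 0, "ay": 0, "az": 0, "tx": 0, "ty": 0, "tz": -0.06, "claw": 255}, {"ax": 0, "ay": 0, "az": 0, "tx": 0, "ty": 0, "tz": -0.06, "claw": 255}, {"ax": 0, "ay": 0, "az": 0, "tx": 0, "ty": 0, "tz": -0.04, "claw": 255}, {"ax": 0, "ay": 0, "az": 0, "tx": 0, "ty": 0, "tz": 0, "claw": 255}])

```text
time: 12.28
tool_pos: [552.5, 136.5, 141.3]
tool_rot: [-3.141, 0.0, 1.832]
contact_force: [0.4, 0.7, -1.9]
finger_gap: 26.8
gripper_force: 78.7
```

>>> move_arm(deltas=[{"ax": 0, "ay": 0, "az": 0, "tx": 0, "ty": 0, "tz": -0.03, "claw": 255}, {"ax": 0, "ay": 0, "az": 0, "tx": 0, "ty": 0, "tz": -0.03, "claw": 255}, {"ax": 0, "ay": 0, "az": 0, "tx": 0, "ty": 0, "tz": -0.03, "claw": 255}, {"ax": 0, "ay": 0, "az": 0, "tx": 0, "ty": 0, "tz": 0, "claw": 255}, {"ax": 0, "ay": 0, "az": 0, "tx": 0, "ty": 0, "tz": 0, "claw": 255}])

```text
time: 12.9
tool_pos: [552.8, 136.6, 135.2]
tool_rot: [3.141, -0.0, 1.832]
contact_force: [-1.9, -1.4, 5.1]
finger_gap: 27.3
gripper_force: 79.5
```

>>> move_arm(deltas=[{"ax": 0, "ay": 0, "az": 0, "tx": 0, "ty": 0, "tz": -0.025, "claw": 255}, {"ax": 0, "ay": 0, "az": 0, "tx": 0, "ty": 0, "tz": -0.025, "claw": 255}, {"ax": 0, "ay": 0, "az": 0, "tx": 0, "ty": 0, "tz": -0.02, "claw": 255}, {"ax": 0, "ay": 0, "az": 0, "tx": 0, "ty": 0, "tz": 0, "claw": 255}, {"ax": 0, "ay": 0, "az": 0, "tx": 0, "ty": 0, "tz": 0, "claw": 255}], newtons=100)

```text
time: 13.52
tool_pos: [552.9, 136.6, 130.2]
tool_rot: [3.141, -0.0, 1.832]
contact_force: [-2.8, -0.6, 7.1]
finger_gap: 26.8
gripper_force: 97.8
```

>>> move_arm(deltas=[{"ax": 0, "ay": 0, "az": 0, "tx": 0, "ty": 0, "tz": -0.015, "claw": 255}, {"ax": 0, "ay": 0, "az": 0, "tx": 0, "ty": 0, "tz": 0, "claw": 255}, {"ax": 0, "ay": 0, "az": 0, "tx": 0, "ty": 0, "tz": 0, "claw": 255}, {"ax": 0, "ay": 0, "az": 0, "tx": 0, "ty": 0, "tz": 0, "claw": 255}, {"ax": 0, "ay": 0, "az": 0, "tx": 0, "ty": 0, "tz": 0, "claw": 255}])

```text
time: 14.15
tool_pos: [552.9, 136.6, 129.2]
tool_rot: [3.141, -0.0, 1.832]
contact_force: [-1.7, -0.2, 7.7]
finger_gap: 26.8
gripper_force: 98.2
```

Not yet at the stop, so I'll keep pressing in small steps until the force rises.

>>> move_arm(deltas=[{"ax": 0, "ay": 0, "az": 0, "tx": 0, "ty": 0, "tz": -0.015, "claw": 255}, {"ax": 0, "ay": 0, "az": 0, "tx": 0, "ty": 0, "tz": 0, "claw": 255}, {"ax": 0, "ay": 0, "az": 0, "tx": 0, "ty": 0, "tz": 0, "claw": 255}, {"ax": 0, "ay": 0, "az": 0, "tx": 0, "ty": 0, "tz": 0, "claw": 255}, {"ax": 0, "ay": 0, "az": 0, "tx": 0, "ty": 0, "tz": 0, "claw": 255}])

```text
time: 14.78
tool_pos: [552.9, 136.7, 129.1]
tool_rot: [3.14, -0.001, 1.832]
contact_force: [-7.8, -1.9, 19.2]
finger_gap: 27.1
gripper_force: 99.6
```

>>> move_arm(deltas=[{"ax": 0, "ay": 0, "az": 0, "tx": 0, "ty": 0, "tz": -0.01, "claw": 255}, {"ax": 0, "ay": 0, "az": 0, "tx": 0, "ty": 0, "tz": 0, "claw": 255}, {"ax": 0, "ay": 0, "az": 0, "tx": 0, "ty": 0, "tz": 0, "claw": 255}, {"ax": 0, "ay": 0, "az": 0, "tx": 0, "ty": 0, "tz": 0, "claw": 255}, {"ax": 0, "ay": 0, "az": 0, "tx": 0, "ty": 0, "tz": 0, "claw": 255}])

```text
time: 15.4
tool_pos: [552.9, 136.6, 129.0]
tool_rot: [3.14, -0.001, 1.832]
contact_force: [-10.5, -2.5, 25.9]
finger_gap: 27.3
gripper_force: 100.6
```

>>> move_arm(deltas=[{"ax": 0, "ay": 0, "az": 0, "tx": -0.005, "ty": 0, "tz": 0, "claw": 255}, {"ax": 0, "ay": 0, "az": 0, "tx": 0, "ty": 0, "tz": 0, "claw": 255}, {"ax": 0, "ay": 0, "az": 0, "tx": 0, "ty": 0, "tz": 0, "claw": 255}, {"ax": 0, "ay": 0, "az": 0, "tx": 0, "ty": 0, "tz": 0, "claw": 255}, {"ax": 0, "ay": 0, "az": 0, "tx": 0, "ty": 0, "tz": 0, "claw": 255}])

```text
time: 16.02
tool_pos: [552.9, 136.7, 129.0]
tool_rot: [3.14, -0.001, 1.832]
contact_force: [-8.4, -1.7, 23.8]
finger_gap: 26.7
gripper_force: 100.1
```

Run:
```python
from h import *
a=snap('side','end_s.png',(265,160,385,290),4); b=snap('wrist','end_w.png',(180,140,460,480))
b=cv2.resize(b,None,fx=520/340,fy=520/340)[:, :320]; print(a.shape,b.shape)
cv2.imwrite('pics/end.png',np.hstack([cv2.resize(a,(480,520)),b]))
s=readout.sense(); print(s['tool_pos'],s['tool_rot'],s['contact_force'],s['moment'])
```

```text
(520, 480, 3) (520, 320, 3)
[552.91520319 136.62766806 129.00985076] [ 3.13955839e+00 -8.44459451e-04  1.83192593e+00] [-8.13847293 -1.38516019 23.88397774] [-0.55816939  2.15796803  0.0529233 ]
```

View pics/end.png

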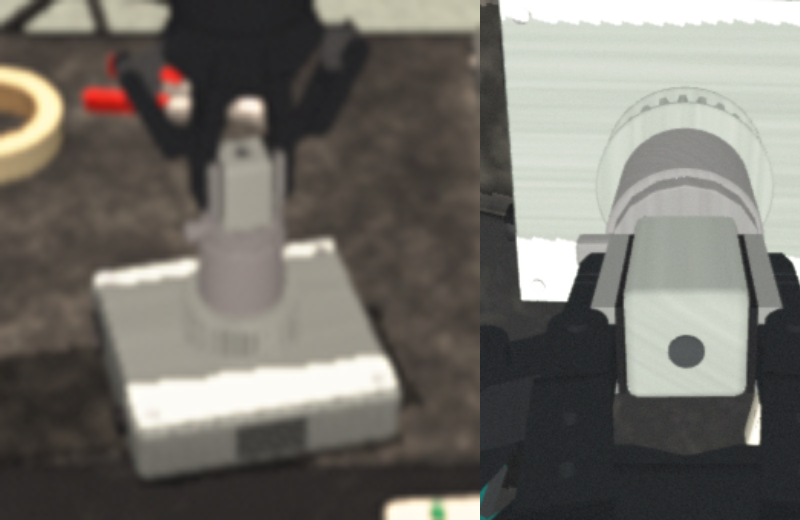

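The flange sits on the collar with no visible gap, and the lug lies on the keyway side. The hard stop came at TCP z 129.0, which is the computed home height. Just before it the spring read about 9.6 N, and the push is now steady at 24 N. I'm handing it in.

```bash
python3 -c "
from rig import close_job; print(close_job())"
```

```text
the job is handed in; nothing more can be done
None
```

The square-headed spindle is in the hub with its key in the keyway and the flange flush on the collar, and the arm is still pressing it home at about 24 N; the job is handed in at about 16 s of the 48 s allowed.

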